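# Shim the rocking signal generator

## Task

The signal generator rocks on the bench because its rear left foot (left as seen from the robot) is broken short. With the fingertips, push the wedge lying beside that foot thin end first under it until it is snug and bears on the foot, without jacking that corner up; then press down firmly for a moment on the rubber corner guard above that foot to check that it no longer rocks, and let go. Nothing is pinched or lifted, the generator stays where it stands, and the other things on the bench are left alone.

Things in the scene. Friction and masses are not known exactly. Their poses are not given: they have to be found in the camera images.
- generator: bench signal generator, grey case 190 (x) x 225 (y), its underside 20 and its top 92 above the bench; 1.2 to 2.0 kg. Origin at bench level under its centre; +x to its rear panel, away from the robot, +y to its left side as the robot sees it, z up. It stands level on three domed feet at x -72 y 90, x -72 y -90, x 72 y -90; about 2 N down on the rear left corner rocks it onto the broken foot
- stub_foot: the broken foot: a bare grey plastic stub, diameter 14, its end a dome of radius 7, at x 72, y 90 in the generator's frame, 22 inside the case's left side. Origin at the lowest point of the dome. It is rigid, but its length differs from run to run: it ends 5 to 10 above the bench
- corner_guard: the black rubber corner guard at the generator's rear left corner, above the broken foot, 36 (x) x 30 (y) seen from above, running down the corner. Origin at the centre of its flat top, 95 above the bench; axes as the generator's. It is to be pressed straight down with 5 to 15 N
- wedge: grey plastic wedge flat on the bench, 120 long (x), 40 wide (y), top a plain slope from 3 thick at the nose (+x end) to 18 at the upright flat heel (-x). Origin under its middle. 0.07 kg, friction 0.35. Nose 30 to 70 from the foot's axis at first, aimed at the generator's side within 0.25 rad. It slides at 0.3 N until it meets the foot; 2 to 3 N at the heel seats it, over 5 N jacks the corner or shoves the generator
- multimeter: handheld multimeter lying on its back, orange case 152 x 74 x 36, left of the generator; origin under its centre, x along its length
- solder_spool: solder spool standing on a flange, diameter 54, height 44, beside the generator's rear panel; origin under its centre
- screwdriver: screwdriver lying on the bench beyond the wedge, 170 long; origin under its centre, x from handle to tip
- cutters: side cutters with two green handles lying in front of the generator, about 150 x 55 x 13; origin near their pivot, handles to -x
- parts_box: clear open box with eight compartments of small parts, 200 x 125 x 32, on the right; origin under its centre
- battery: black sealed battery block, 90 x 70 x 100 high, with two small blade terminals, on the right; origin under its centre
- solder_stand: soldering iron leaning out of its coil stand, base 120 x 65 x 22, the iron's end 170 high, far right; origin under the base's centre
- padlock: brass padlock lying flat, 48 x 30 x 16 with a steel shackle, far left; origin under the brass body's centre
Things that resemble listed ones, but are neither listed nor needed, are in the scene too. There is more than one size of the wedge; the job needs the largest.

How it is judged:
By the outcome, as a careful person would: the job done as asked, in the order asked, and still so for the second after the job is handed in, with the robot touching nothing.
It also fails if it takes over 54 s, if anything falls off the work surface, if the arm or the gripper's body presses on something with over 40 N, if the wrist force passes 120 N, or if a joint passes its speed limit or range.

## Robot

A 7-joint arm with a two-finger parallel gripper is mounted at the origin on the work surface. World frame = base frame: x ahead of the robot, y to its left, z up, the work surface at z = 0. Lengths are in m, angles in rad, forces in N, time in s.
With the tool pointing down it reaches from about 0.4 to 0.85 m from the base axis. Payload 10.4 kg.
Tool frame: the origin (TCP) lies on the centre line of the jaws, within the pads' length; the fingertips stand 14 mm ahead of it and the grasp point (between the pads) lies 5 mm behind it (manip.tip_reach is the distance from the TCP to the fingertips, in m); z points along the fingers, y is the line along which they close (so a half turn about z gives the same grasp; the last joint's range is limited). The gripper opens to 85 mm and grips with 20 to 120 N. Pads are 22 mm wide; open, the fingers measure 114 mm over their backs; the gripper's body (76 mm by 85 mm) begins 54 mm behind the grasp point. The pads swing forward as they close: fully open they stand 13 mm farther back than shut.
Start: joints at [-1.298, 0.332, -0.065, 1.46, 0.022, 1.35, -0.088], TCP at [0.182, 0.598, 0.212] pointing down, gripper open.
Joint ranges: [-2.6, 2.6], [-0.5, 2.12], [-1.47, 1.34], [0.16, 2.42], [-1.27, 4.41], [0.06, 2.06], [-2.6, 2.6]. Speed limits (rad/s): [2.22, 2.22, 2.79, 2.79, 3.14, 3.14, 3.14].

## Interface

Orientations are given as a unit quaternion [x, y, z, w].
In Python, from workcell import manip gives the robot as it stands.
- The arm moves only by the shell command python3 -m pendant 'ROWS' [FORCE]. ROWS is JSON, a list of rows, each a list of 7 numbers: the shift along the tool's x, y, z in units of 50 mm (1.0 is 50 mm), then the turn, a rotation vector about the tool's x, y, z in units of 8 degrees (1.0 is 8 degrees), then the opening, from -1 (shut) to 1 (fully open), so that 0 is half open. In form: [[dx, dy, dz, ax, ay, az, jaw], ...]. A call has exactly 10 rows; each row is the pose to reach, as a shift and turn from the pose commanded when the call began, along the tool's axes at that moment; what a row does not reach only later rows make up. A row lasts 1/8 s, in which the tool goes at most 62.5 mm and 10.7 degrees, less where a joint would pass 70% of its speed; a pose out of reach is approached as far as the arm can. A call with a gripper value outside its range is refused whole. The fingers move at their own pace and stop on an object; FORCE is the grip in N (left out, the last holds). Time passes only in rows, so rows that repeat a pose let the fingers close, or fill a call up. It gives the time, the measured TCP pose, the force, the opening and the grip force at its end, in the units of the state.
- manip.get_obs(): the state, without advancing time (a new reading comes with each control period).
- manip.camera(name): name is "side" or "top" or "wrist"; returns (picture, depth): 480x640x3 uint8, red, green, blue; 480x640 float32, m along the optical axis (not along the pixel's ray), 0 where there is no reading.
- manip.get_calibration(name): a dict with "fx", "fy", "cx", "cy" (pixels), "xyz" and "orientation" of the camera in the world. Camera axes: x right, y up, looking along -z (the intrinsics and any distortion apply to the point x, -y, -z); pixel columns grow to the right and rows downward; lengths in m; the calibration is good to about 2 mm. A picture is of the moment at which its call begins: read the wrist's pose just before it. get_calibration takes no time and is no camera call; for the wrist camera it gives the pose at the moment of the call.
- manip.hand_in(): hands the job in; it is judged then, once.
Trained networks look in the newest picture that a camera, given by its name, has taken for a name from the list of things; names that differ only in an ending like _2 or _b are one class to them, and where a whole thing is asked for, a point or a joint stands for the part that bears it (a point fixed in the world has none). Each returns a list of dicts, best first, with "p" (0 to 1); they miss things now and then, are a little off and sometimes report something else, mostly with a low value. They report only what shows in the picture. A call takes as long as a camera call. They do not tell look-alikes from the thing itself.
- manip.find_in(thing, camera): "box" ([left, top, right, bottom] in pixels, round what is visible of it).
- manip.trace(thing, camera): "pixels" (480x640 bool, what is visible of it) and "box" ([left, top, right, bottom] in pixels, round what is visible of it).
- manip.tip_of(thing, camera): "pixel" ([column, row] in pixels: a listed point, or the origin of a listed thing).
The state is a dict: "clock": time; "joint_pos": joint angles; "joint_velocities": joint speeds; "tau": joint torques, N m; "position": TCP position; "ee_rot": TCP orientation; "ft_force": force on the tool from outside, world axes, zero at the start; "torque": the same for the moment, N m; "grip_width": opening from 0.0 (shut) to 1.0 (fully open); "grasp_force": force on a finger pad.
Only numpy, scipy, OpenCV 4.12 (cv2) and the standard library are available. Lean on these libraries where they do the work, as an engineer would, in place of code of your own. Each camera call takes 0.05 s, during which the arm holds its last target. There are 200 camera calls.

## Working session

There is one attempt and no reset: what is moved stays moved. The work goes in short steps, Python scripts to look and compute and a shell command to move; the robot and the scene stay as the last step left them, time stands still between calls to the robot, and variables do not carry over. Pictures are saved under pics/ and viewed, at most 10 in all, crops included, and the job is handed in when it is done.

```bash
mkdir -p pics; ls
cat > h.py <<'E'
import numpy as np, cv2
from scipy.spatial.transform import Rotation as R
from workcell import manip
def save(n,img): cv2.imwrite('pics/'+n+'.png',img[:,:,::-1])
def world(cam,u,v,d,c=None):
    c=c or manip.get_calibration(cam)
    u,v,d=map(np.asarray,(u,v,d))
    p=np.stack([(u-c['cx'])/c['fx']*d,-(v-c['cy'])/c['fy']*d,-d],-1)
    return R.from_quat(c['orientation']).apply(p.reshape(-1,3))+np.array(c['xyz'])
E
python3 - <<'E'
from h import *
o=manip.get_obs();print(o['clock'],o['position'],o['ee_rot'],o['ft_force'],manip.tip_reach)
for n in('top','side'):
    im,d=manip.camera(n);save(n,im);c=manip.get_calibration(n);print(n,c)
    np.save(n+'_d.npy',d);np.save(n+'_i.npy',im)
    for t in('wedge','generator','corner_guard','stub_foot'):
        for r in manip.find_in(t,n)[:4]:print(t,r)
E
```

```text
pics
0.0 [0.18205772 0.59747527 0.21141311] [ 1.47344765e-01  9.89084934e-01 -7.10325238e-04 -9.10636990e-05] [-0.54808617  0.38190537 -0.00830337] 0.014
top {'fx': 445.8783059329404, 'fy': 445.8783059329404, 'cx': 314.9140759350409, 'cy': 243.1464231039645, 'xyz': array([ 0.48239176, -0.03327874,  1.33341391]), 'orientation': array([-0.0187763 ,  0.03137058,  0.71243177, -0.70078835])}
wedge {'box': [242.4, 202.4, 285.7, 223.4], 'p': 0.81}
wedge {'box': [199.7, 213.6, 209.9, 242.4], 'p': 0.71}
wedge {'box': [159.2, 244.9, 186.1, 266.4], 'p': 0.63}
generator {'box': [281.4, 207.7, 366.0, 287.1], 'p': 0.67}
side {'fx': 439.3968245549091, 'fy': 439.3968245549091, 'cx': 315.7320264957867, 'cy': 242.77780371927304, 'xyz': array([0.45952683, 0.83133381, 0.91199888]), 'orientation': array([-0.02425096,  0.40043661,  0.91376208, -0.06404114])}
wedge {'box': [284.1, 381.6, 321.8, 411.8], 'p': 0.98}
wedge {'box': [262.1, 345.4, 294.4, 361.5], 'p': 0.92}
wedge {'box': [256.4, 281.8, 287.2, 319.2], 'p': 0.61}
generator {'box': [278.0, 204.4, 363.4, 288.6], 'p': 0.82}
corner_guard {'box': [274.5, 248.7, 291.5, 277.3], 'p': 0.52}
stub_foot {'box': [260.4, 283.2, 288.0, 317.6], 'p': 0.35}
```

View pics/top.png

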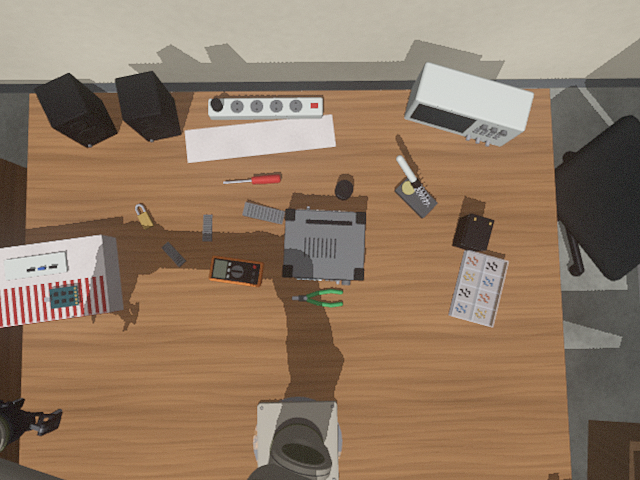

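View pics/side.png

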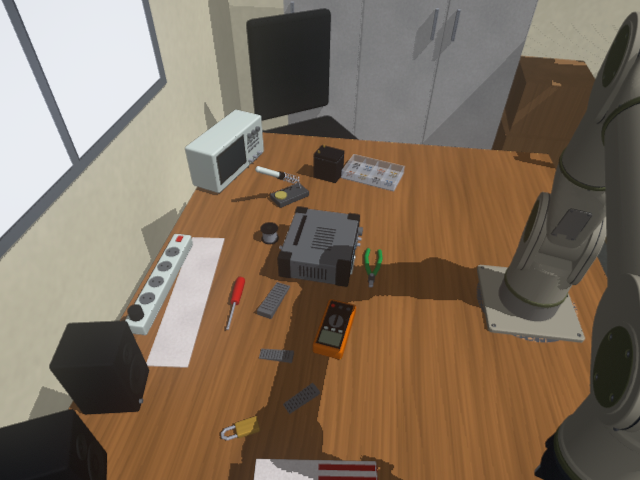

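The top view shows three wedge candidates: (264,212), (208,227) and (174,255). The first is the largest and lies beside the rear left corner of the generator (290,215), so I choose it. Next I'll measure it and check a close crop.

```bash
cat > m.py <<'E'
from h import *
crops=[]
for n,box in(('top',(225,180,305,240)),('side',(230,200,370,330))):
    im,d=manip.camera(n)
    v,u=np.mgrid[0:480,0:640]; P=world(n,u,v,d).reshape(480,640,3); P[d==0]=np.nan
    print(n,'bench z',np.nanmedian(P[330:380,200:280,2] if n=='top' else P[330:380,370:440,2]))
    gb=[r for r in manip.find_in('generator',n)][0]['box']; l,t,r_,b=[int(x) for x in gb]
    m=np.zeros((480,640),bool); m[t-6:b+6,l-6:r_+6]=1; m&=(P[...,2]>.078)&(P[...,2]<.11)
    q=P[m]; rc=cv2.minAreaRect(q[:,:2].astype(np.float32)*1000); print('gen',rc,q[:,2].mean(),cv2.boxPoints(rc).round(1).tolist())
    for w in manip.trace('wedge',n)[:4]:
        q=P[w['pixels']]; q=q[np.isfinite(q[:,0])]
        rc=cv2.minAreaRect(q[:,:2].astype(np.float32)*1000)
        print('wedge',w['p'],np.round(w['box']),np.round(rc[0],1),np.round(rc[1],1),round(rc[2],1),'z',np.percentile(q[:,2],[2,98]).round(4))
        A=np.c_[q[:,:2],np.ones(len(q))]; g=np.linalg.lstsq(A,q[:,2],rcond=None)[0]; print('   slope',g[:2].round(3))
        print('   ',cv2.boxPoints(rc).round(1).tolist())
    x0,y0,x1,y1=box; crops.append(cv2.resize(im[y0:y1,x0:x1],(400,300),interpolation=cv2.INTER_CUBIC))
save('crop1',np.hstack(crops))
E
python3 m.py
```

```text
top bench z 0.00011454623188833502
gen ((559.7574462890625, -79.69297790527344), (228.2068328857422, 207.95704650878906), 86.68624877929688) 0.09145587473971711 [[449.3999938964844, -187.60000610351562], [657.0, -199.60000610351562], [670.2000122070312, 28.200000762939453], [462.5, 40.20000076293945]]
wedge 0.67 [200. 212. 212. 241.] [627.3 264.4] [28.5 79.9] 89.5 z [-0.0012  0.0148]
   slope [-0.118 -0.003]
    [[587.2999877929688, 250.5], [667.2000122070312, 249.8000030517578], [667.4000244140625, 278.3999938964844], [587.5, 279.0]]
wedge 0.63 [162. 244. 190. 266.] [548.7 364.1] [78.3 29.8] 43.3 z [0.0002 0.0142]
   slope [-0.079 -0.062]
    [[510.0, 348.1000061035156], [530.4000244140625, 326.3999938964844], [587.4000244140625, 380.0], [567.0, 401.70001220703125]]
wedge 0.62 [244. 202. 286. 226.] [668.4  95.7] [119.   40.6] 76.3 z [0.0011 0.0203]
   slope [0.03  0.125]
    [[634.5, 42.70000076293945], [673.9000244140625, 33.099998474121094], [702.2000122070312, 148.6999969482422], [662.7999877929688, 158.3000030517578]]
side bench z -0.0001035494836036932
gen ((560.1633911132812, 
[... 511 characters left out ...]
9] [125.7  48.5] 75.4 z [0.0005 0.0191]
   slope [0.081 0.076]
    [[632.5, 35.20000076293945], [679.4000244140625, 23.0], [711.0, 144.60000610351562], [664.0999755859375, 156.8000030517578]]
wedge 0.72 [313. 145. 345. 183.] [ 569.5 -591.9] [239.9  93.7] 71.9 z [0.0085 0.103 ]
   slope [-0.074 -0.38 ]
    [[487.70001220703125, -691.4000244140625], [576.7000122070312, -720.5], [651.2999877929688, -492.5], [562.2999877929688, -463.3999938964844]]
wedge 0.56 [261. 347. 293. 363.] [628.6 256.1] [39.5 84.4] 89.3 z [-0.002   0.0127]
   slope [-0.086 -0.022]
    [[586.0999755859375, 236.8000030517578], [670.5, 235.8000030517578], [671.0, 275.29998779296875], [586.5999755859375, 276.29998779296875]]
```

View pics/crop1.png

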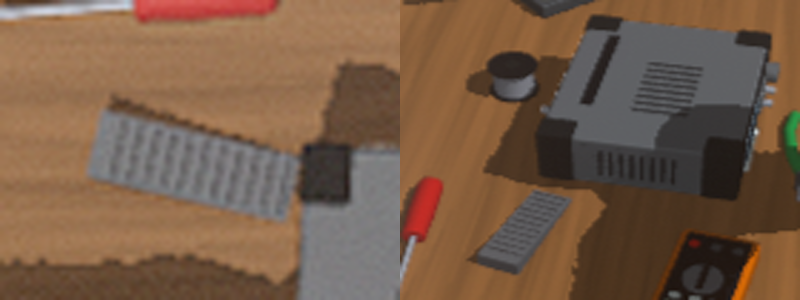

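The crop confirms the chosen wedge: about 119 x 41 mm, ridged top, nose toward the rear left guard and heel at the far end. The other two are about 80 mm long. Now I'll plan the approach, with the fingers shut and tilted away from the generator.

```bash
cat >> h.py <<'E'
PUSH=np.array([-.2377,-.971,0])
def rot(xdir,tilt=0):
    x=np.array(xdir,float);x[2]=0;x/=np.linalg.norm(x);z=np.array([0,0,-1.]);y=np.cross(z,x)
    return R.from_matrix(np.c_[x,y,z])*R.from_rotvec([0,np.radians(tilt),0])
def units(p,rt,o=None):
    o=o or manip.get_obs();r0=R.from_quat(o['ee_rot'])
    print('shift',(r0.inv().apply(np.array(p)-o['position'])/.05).round(3),'turn',(np.degrees((r0.inv()*rt).as_rotvec())/8).round(3))
E
python3 - <<'E'
from h import *
d=np.load('top_d.npy');v,u=np.mgrid[0:480,0:640];P=world('top',u,v,d).reshape(480,640,3)
q=P[235:330,5:125].reshape(-1,3);q=q[q[:,2]>.03];print('box',q.min(0),q.max(0))
print(P[180,[225,265,280]])
units([.50,.42,.25],rot(-PUSH))
units([.694,.202,.12],rot(-PUSH,-20))
E
```

```text
box [ 0.35732147 -0.03327874  0.03016358] [0.60350846 0.79792829 1.33341391]
[[ 0.7731503   0.21099237 -0.00385015]
 [ 0.76557354  0.08758922  0.02370783]
 [ 0.76914387  0.04423147  0.00439986]]
shift [-7.118 -1.551 -0.755] turn [ 1.0000e-03 -1.0000e-03  1.0851e+01]
shift [-12.1    -4.591   1.845] turn [ 1.893 -2.002 10.732]
```

```bash
python3 -m pendant '[[-0.5,-0.9,-0.6,0,0,1.1,-1],[-1.1,-1.6,-1,0,0,2.2,-1],[-1.9,-2.2,-1,0,0,3.3,-1],[-2.8,-2.6,-1,0,0,4.4,-1],[-3.8,-2.8,-1,0,0,5.5,-1],[-4.8,-2.9,-1,0,0,6.6,-1],[-5.8,-2.9,-1,0,0,7.7,-1],[-6.8,-3,-1,0,0,8.8,-1],[-7.8,-3.2,-1,0,0,9.9,-1],[-8.5,-3.4,-1,0,0,10.85,-1]]' 20
python3 - <<'E'
from h import *
units([.694,.202,.06],rot(-PUSH,-20))
E
```

```text
clock: 2.05
position: [0.541, 0.3098, 0.2621]
ee_rot: [0.789, 0.615, 0.0, 0.0]
ft_force: [-0.4, 1.0, -1.4]
grip_width: -0.001
grasp_force: 0.0
shift [-1.344  3.49   4.045] turn [-0.003 -2.497 -0.043]
```

```bash
python3 -m pendant '[[-0.3,0.8,0.5,0,-0.5,0,-1],[-0.6,1.6,1,0,-1,0,-1],[-0.9,2.4,1.6,0,-1.5,0,-1],[-1.2,3.1,2.3,0,-2,0,-1],[-1.34,3.5,3,0,-2.5,0,-1],[-1.34,3.5,3.6,0,-2.5,0,-1],[-1.34,3.5,4.04,0,-2.5,0,-1],[-1.34,3.5,4.04,0,-2.5,0,-1],[-1.34,3.5,4.04,0,-2.5,0,-1],[-1.34,3.5,4.04,0,-2.5,0,-1]]' 20
python3 - <<'E'
from h import *
units([.694,.202,.021],rot(-PUSH,-20))
im,d=manip.camera('wrist');save('w1',im);np.save('w1.npy',d);print(manip.get_calibration('wrist'))
for t in('stub_foot','wedge'):
    print(t,[(r['box'],r['p']) for r in manip.find_in(t,'wrist')[:3]])
E
```

```text
clock: 3.3
position: [0.694, 0.2051, 0.0621]
ee_rot: [0.775, 0.608, -0.135, 0.107]
ft_force: [-1.1, -0.4, 0.5]
grip_width: -0.005
grasp_force: 0.0
shift [0.224 0.013 0.794] turn [ 0.014 -0.014 -0.003]
{'fx': 340.0100039048113, 'fy': 340.0100039048113, 'cx': 319.8966168191135, 'cy': 240.2063613608376, 'xyz': array([0.72634591, 0.33585222, 0.18645358]), 'orientation': array([-0.33078141,  0.03893059, -0.11254356,  0.93616345])}
stub_foot []
wedge [([294.2, 278.7, 350.7, 310.0], 0.83), ([113.5, 137.5, 263.0, 212.6], 0.8)]
```

View pics/w1.png

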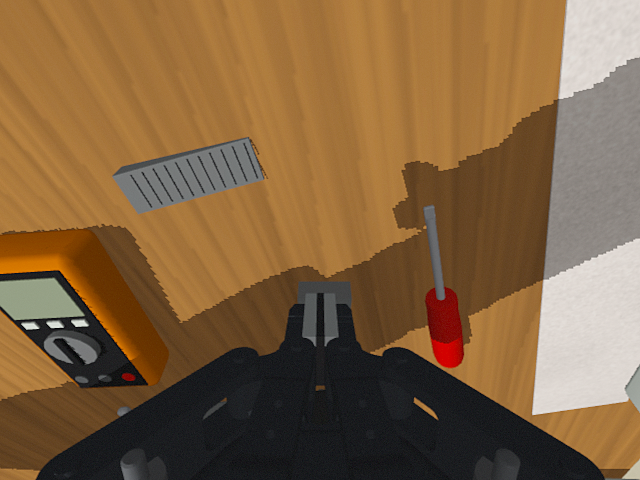

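The wrist view looks back over the fingers. It shows the shut fingertips at about (320,300), with a grey patch at (294-350, 279-310), the small wedge at (190,175), the screwdriver and the multimeter. I need to know whether the grey patch is the fingertips or the heel of the big wedge.

Run:
```python
from h import *
d=np.load('w1.npy');
for u,v in((300,285),(322,285),(346,285),(298,303),(347,303),(308,320),(320,270),(280,295),(190,190)):
    print(u,v,d[v,u],world('wrist',u,v,d[v,u]).round(4))
```

```text
300 285 0.2611953 [[0.6663 0.1538 0.0042]]
322 285 0.2608038 [[0.6828 0.1501 0.0045]]
346 285 0.26132903 [[0.7006 0.1454 0.0041]]
298 303 0.2536054 [[0.6641 0.1493 0.0179]]
347 303 0.25349858 [[0.6996 0.1408 0.018 ]]
308 320 0.13405585 [[0.696  0.2312 0.1012]]
320 270 0.25680548 [[6.841e-01 1.619e-01 1.000e-04]]
280 295 0.27283305 [[0.6466 0.1435 0.0011]]
190 190 0.2046833 [[0.6255 0.2521 0.0075]]
```

The patch is the big wedge's heel: top edge at z = 0.018, centre (0.6825, 0.150), and the same heading as before. I'll descend and close most of the gap.

```bash
python3 -m pendant '[[0.07,0,0.2,0,0,0,-1],[0.14,0,0.4,0,0,0,-1],[0.2,0,0.55,0,0,0,-1],[0.24,0,0.66,0,0,0,-1],[0.267,0,0.733,0,0,0,-1],[0.13,0,0.78,0,0,0,-1],[-0.02,0,0.84,0,0,0,-1],[-0.16,0,0.89,0,0,0,-1],[-0.3,0,0.94,0,0,0,-1],[-0.3,0,0.94,0,0,0,-1]]'
python3 - <<'E'
from h import *
f=[]
for i in range(6):
    im,d=manip.camera('wrist');f.append(manip.get_obs()['ft_force'])
f=np.array(f);print(f.round(2),f.mean(0),f.mean(0)@PUSH)
print(manip.get_obs()['position'])
for v in(285,290,295,300,305,310):
    print([world('wrist',u,v,d[v,u]).round(4)[0].tolist() for u in(290,352)])
save('w2',im)
E
```

```text
clock: 4.7
position: [0.6861, 0.1744, 0.0215]
ee_rot: [0.775, 0.608, -0.137, 0.107]
ft_force: [0.6, 0.7, -0.5]
grip_width: 0.001
grasp_force: 0.0
[[ 0.39  0.3  -0.1 ]
 [-0.11  0.03 -0.06]
 [-0.33  0.26 -0.2 ]
 [-0.83 -0.3   1.12]
 [-0.21  1.27  0.77]
 [ 0.45  0.57  0.13]] [-0.10805181  0.35658695  0.27615235] -0.32056201359534126
[0.68606373 0.17581316 0.02110093]
[[0.6651, 0.1635, 0.0014], [0.7019, 0.1547, 0.0015]]
[[0.6638, 0.159, 0.0012], [0.7011, 0.1502, 0.0014]]
[[0.6627, 0.1553, 0.0018], [0.7003, 0.146, 0.0016]]
[[0.6608, 0.1495, 0.0006], [0.7, 0.1455, 0.0053]]
[[0.6597, 0.1455, 0.0012], [0.6998, 0.1461, 0.0097]]
[[0.6784, 0.1962, 0.0494], [0.7188, 0.3068, 0.1455]]
```

```bash
python3 -m pendant '[[-0.09,0,0.033,0,0,0,-1],[-0.19,0,0.069,0,0,0,-1],[-0.3,0,0.109,0,0,0,-1],[-0.42,0,0.153,0,0,0,-1],[-0.54,0,0.197,0,0,0,-1],[-0.66,0,0.24,0,0,0,-1],[-0.76,0,0.277,0,0,0,-1],[-0.84,0,0.306,0,0,0,-1],[-0.9,0,0.328,0,0,0,-1],[-0.9,0,0.328,0,0,0,-1]]'
cat > f.py <<'E'
from h import *
import sys
f=[]
for i in range(int(sys.argv[1])):
    im,d=manip.camera('wrist');f.append(manip.get_obs()['ft_force'])
f=np.array(f);m=f.mean(0);o=manip.get_obs();print('t',o['clock'],'F',m.round(2),'push',round(float(-m@PUSH),2),'pos',o['position'].round(4),'along',((o['position']-[.6825,.150,0])@PUSH*1000).round(1))
E
python3 f.py 6
python3 - <<'E'
from h import *
im,d=manip.camera('side');save('s2',cv2.resize(im[210:310,230:340],(660,600),interpolation=cv2.INTER_CUBIC))
print(manip.tip_of('stub_foot','side')[:2])
for w in manip.trace('wedge','side')[:4]:
    P=world('side',*np.nonzero(w['pixels'])[::-1],d[w['pixels']]);rc=cv2.minAreaRect(P[:,:2].astype(np.float32)*1000);print(w['p'],w['box'],rc)
E
```

```text
clock: 6.25
position: [0.6747, 0.1287, 0.0212]
ee_rot: [0.775, 0.608, -0.137, 0.107]
ft_force: [0.3, -0.2, 0.2]
grip_width: 0.001
grasp_force: 0.0
t 6.55 F [ 0.09 -0.15 -0.4 ] push -0.12 pos [0.6747 0.1291 0.0211] along 22.2
[]
0.9 [285.8, 384.9, 320.7, 411.0] ((523.9036865234375, 582.4332275390625), (73.71592712402344, 508.87078857421875), 6.258839130401611)
0.6 [258.9, 284.1, 289.3, 317.0] ((668.0868530273438, 100.7255630493164), (77.71637725830078, 151.93301391601562), 7.127063751220703)
0.58 [260.9, 345.7, 294.6, 364.2] ((628.6936645507812, 256.7100830078125), (34.416290283203125, 82.02534484863281), 89.58905029296875)
```

View pics/s2.png

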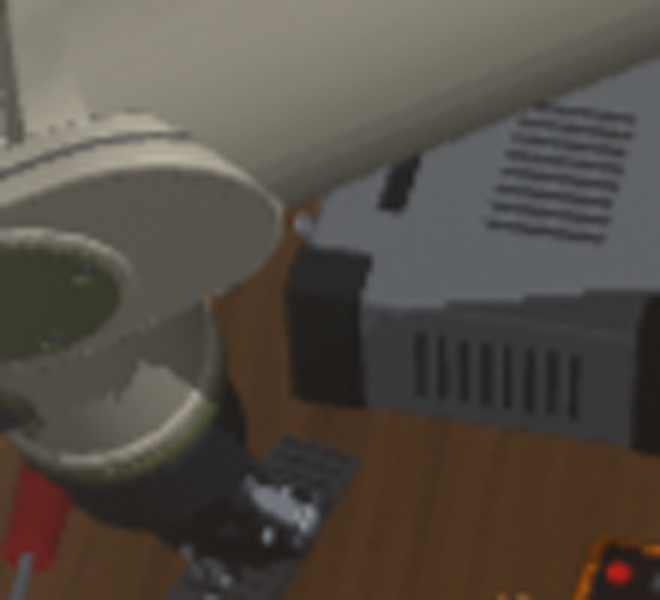

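The side view shows the nose still outside the generator, at crop (320,450), and the fingers seemingly over the wedge. That is suspicious, so I'll check with the wrist camera.

Run:
```python
from h import *
c=manip.get_calibration('wrist');im,d=manip.camera('wrist');save('w3',im)
for u,v in((285,285),(355,285),(285,300),(355,300),(300,275),(322,275),(345,275),(322,262)): print(u,v,world('wrist',u,v,d[v,u],c).round(4))
o=manip.get_obs();r=R.from_quat(o['ee_rot']);tip=o['position']+r.apply([0,0,.014])
print('tip',tip); im,d=manip.camera('side');c=manip.get_calibration('side')
def proj(p):
    q=R.from_quat(c['orientation']).inv().apply(np.array(p)-c['xyz']);return (c['cx']+c['fx']*q[0]/-q[2], c['cy']-c['fy']*q[1]/-q[2])
for n,p in dict(tip=tip,heelold=[.6825,.15,.018],heelnew=[.6745-.0036,.129-.0147,.018],noseold=[.654,.0335,.003]).items(): print(n,proj(p))
```

```text
285 285 [[0.6505 0.1168 0.0008]]
355 285 [[0.6939 0.1229 0.0161]]
285 300 [[0.6468 0.1045 0.0017]]
355 300 [[0.6915 0.1082 0.0139]]
300 275 [[0.6673 0.1392 0.018 ]]
322 275 [[0.6784 0.136  0.0175]]
345 275 [[0.6902 0.1332 0.0176]]
322 262 [[0.6808 0.146  0.0186]]
tip [0.67354059 0.12427363 0.00796251]
tip (np.float64(269.1346518142729), np.float64(307.4169546455172))
heelold (np.float64(263.29645343530404), np.float64(312.3606550062746))
heelnew (np.float64(270.6907290569443), np.float64(302.122987510271))
noseold (np.float64(283.1804025962334), np.float64(283.823363498704))
```

View pics/w3.png

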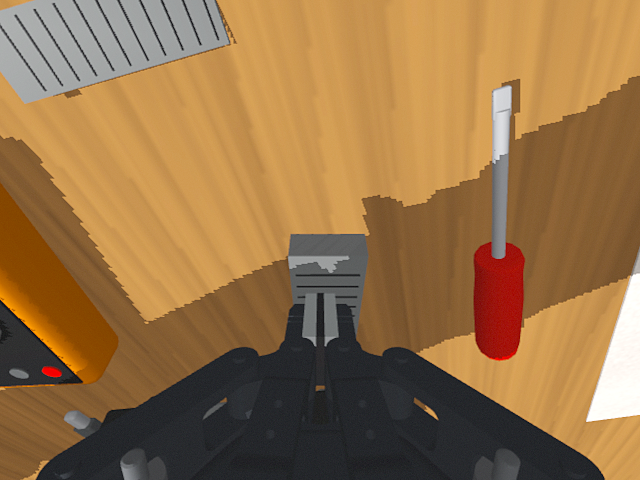

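Run:
```python
from h import *
o=manip.get_obs();r=R.from_quat(o['ee_rot']);c=manip.get_calibration('wrist');im,d=manip.camera('wrist')
for v in(286,290,294,298,302,306,312,320,330,345):
  for u in(307,331): 
    p=world('wrist',u,v,d[v,u],c)[0]; print(u,v,p.round(4),'tool',(r.inv().apply(p-o['position'])*1000).round(1), im[v,u])
```

```text
307 286 [0.6683 0.1288 0.0167] tool [ 0.  -6.2  4.7] [17 17 20]
331 286 [0.6811 0.1262 0.0172] tool [0.4 6.9 4. ] [19 18 22]
307 290 [0.6671 0.1247 0.0157] tool [-3.6 -6.4  7. ] [95 97 97]
331 290 [0.68   0.1212 0.0153] tool [-3.9  7.   7.5] [92 95 94]
307 294 [0.6744 0.1489 0.0414] tool [ 11.3  -5.  -25.7] [120 124 125]
331 294 [0.6851 0.1469 0.0419] tool [ 11.6   5.8 -26.3] [116 121 121]
307 298 [0.6749 0.1502 0.045 ] tool [ 11.4  -4.9 -29.5] [119 123 123]
331 298 [0.6849 0.1463 0.0437] tool [ 10.4   5.8 -27.9] [118 122 122]
307 302 [0.6752 0.1512 0.0481] tool [ 11.2  -4.8 -32.8] [116 118 119]
331 302 [0.6854 0.1491 0.0485] tool [ 11.5   5.6 -33.4] [115 120 119]
307 306 [0.6754 0.1517 0.0508] tool [ 10.8  -4.7 -35.6] [117 121 121]
331 306 [0.6854 0.1497 0.0512] tool [ 11.1   5.5 -36. ] [116 120 121]
307 312 [0.676  0.1533 0.0554] tool [ 10.8  -4.5 -40.4] [116 121 121]
331 312 [0.6858 0.1517 0.056 ] tool [ 11.4   5.3 -41.3] [119 122 123]
307 320 [0.6766 0.1549 0.0608] tool [ 10.6  -4.3 -46.1] [117 122 120]
331 320 [0.686  0.1533 0.0613] tool [ 11.1   5.2 -46.8] [114 118 119]
307 330 [0.6775 0.1576 0.0676] tool [ 10.9  -4.  -53.5] [115 119 120]
331 330 [0.6864 0.1559 0.0679] tool [ 11.3   4.9 -53.9] [116 119 120]
307 345 [0.6791 0.1624 0.0775] tool [ 12.3  -3.6 -64.5] [33 34 37]
331 345 [0.6873 0.1612 0.078 ] tool [ 12.9   4.6 -65.2] [34 38 40]
```

The wrist view shows the heel's top edge at (328,260), behind the fingertips. The fingers slid above the wedge without touching it. The depth readings put the pads' ends about 25 mm *behind* the reported TCP, not 14 mm ahead. I'll back off, lower in stages and measure against what the camera sees.

```bash
python3 -m pendant '[[0.15,0,-0.055,0,0,0,-1],[0.32,0,-0.116,0,0,0,-1],[0.49,0,-0.178,0,0,0,-1],[0.66,0,-0.24,0,0,0,-1],[0.78,0,-0.284,0,0,0,-1],[0.846,0,-0.308,0,0,0,-1],[0.87,0,-0.24,0,0,0,-1],[0.895,0,-0.17,0,0,0,-1],[0.914,0,-0.12,0,0,0,-1],[0.914,0,-0.12,0,0,0,-1]]'
cat > tip.py <<'E'
from h import *
o=manip.get_obs();r=R.from_quat(o['ee_rot']);c=manip.get_calibration('wrist');im,d=manip.camera('wrist')
v,u=np.mgrid[230:345,300:342];P=world('wrist',u,v,d[230:345,300:342],c);T=r.inv().apply(P-o['position'])*1000
k=(abs(T[:,1])<14)&(abs(T[:,0])<14)&(T[:,2]>-70)&(P[:,2]>.003)
print('pos',o['position'].round(4),'finger-end tool z',np.sort(T[k,2])[-5:].round(1),'world z min',np.sort(P[k,2])[:5].round(4))
w=P[(P[:,2]<.03)&(P[:,2]>.012)];print('heel-top pts',len(w),w[w[:,1]>w[:,1].max()-.003].mean(0).round(4) if len(w) else '')
E
python3 tip.py; python3 f.py 3
```

```text
clock: 8.1
position: [0.6852, 0.1724, 0.0108]
ee_rot: [0.775, 0.608, -0.137, 0.107]
ft_force: [-0.5, 0.4, 0.3]
grip_width: 0.001
grasp_force: 0.0
pos [0.6852 0.1724 0.0108] finger-end tool z [-23.6 -23.4 -23.3 -23.3 -23.2] world z min [0.029  0.0291 0.0291 0.0292 0.0294]
heel-top pts 25 [0.69   0.1901 0.0296]
t 8.3 F [-0.   -0.53  0.11] push -0.52 pos [0.6855 0.1726 0.0113] along -22.6
```

```bash
python3 -m pendant '[[0.03,0,0.08,0,0,0,-1],[0.06,0,0.16,0,0,0,-1],[0.09,0,0.24,0,0,0,-1],[0.11,0,0.3,0,0,0,-1],[0.13,0,0.35,0,0,0,-1],[0.14,0,0.39,0,0,0,-1],[0.15,0,0.413,0,0,0,-1],[0.15,0,0.413,0,0,0,-1],[0.15,0,0.413,0,0,0,-1],[0.15,0,0.413,0,0,0,-1]]'
python3 tip.py; python3 f.py 4
```

```text
clock: 9.55
position: [0.6854, 0.1727, -0.0107]
ee_rot: [0.775, 0.608, -0.136, 0.107]
ft_force: [0.1, -0.9, -0.3]
grip_width: -0.002
grasp_force: 0.0
pos [ 0.6854  0.1727 -0.0107] finger-end tool z [-23.4 -23.3 -23.  -23.  -22.8] world z min [0.0072 0.0074 0.0074 0.0076 0.0077]
heel-top pts 961 [0.6899 0.198  0.0271]
t 9.8 F [-0.1  -0.17 -0.18] push -0.19 pos [ 0.6854  0.1726 -0.0108] along -22.6
```

```bash
python3 -m pendant '[[0.02,0,0.056,0,0,0,-1],[-0.08,0,0.092,0,0,0,-1],[-0.18,0,0.129,0,0,0,-1],[-0.28,0,0.165,0,0,0,-1],[-0.38,0,0.202,0,0,0,-1],[-0.48,0,0.238,0,0,0,-1],[-0.58,0,0.274,0,0,0,-1],[-0.67,0,0.307,0,0,0,-1],[-0.732,0,0.33,0,0,0,-1],[-0.732,0,0.33,0,0,0,-1]]'
cat > heel.py <<'E'
from h import *
c=manip.get_calibration('wrist');o=manip.get_obs();im,d=manip.camera('wrist')
v,u=np.mgrid[0:480,0:640];P=world('wrist',u,v,d,c).reshape(-1,3)
t=o['position'];k=(P[:,2]>.0125)&(P[:,2]<.0195)&(np.linalg.norm(P[:,:2]-t[:2],axis=1)<.07);k&=((P-t)@PUSH)>-.03
b=im.reshape(-1,3).astype(float);k&=b.max(1)-b.min(1)<25
q=P[k];print(len(q));
if len(q)>10:
  a=(q-t)@PUSH*1000;l=(q-t)@np.array([.971,-.2377,0])*1000;print('heel ahead of TCP',np.percentile(a,[1,5,50]).round(1),'lateral',np.percentile(l,[1,99]).round(1))
E
python3 f.py 4; python3 heel.py
python3 - <<'E'
from h import *
im,d=manip.camera('side');save('s3',np.hstack([cv2.resize(im[240:310,240:320],(400,350),interpolation=cv2.INTER_CUBIC),cv2.resize(manip.camera('wrist')[0][150:400,180:460],(392,350))]))
E
```

```text
clock: 11.05
position: [0.6758, 0.1333, -0.0138]
ee_rot: [0.775, 0.608, -0.137, 0.107]
ft_force: [0.5, 0.2, 0.7]
grip_width: 0.002
grasp_force: 0.0
t 11.25 F [-0.44  0.21 -0.61] push 0.1 pos [ 0.6758  0.1339 -0.0139] along 17.2
797
heel ahead of TCP [-24.  -23.6 -18.7] lateral [-12.1  24.3]
```

View pics/s3.png

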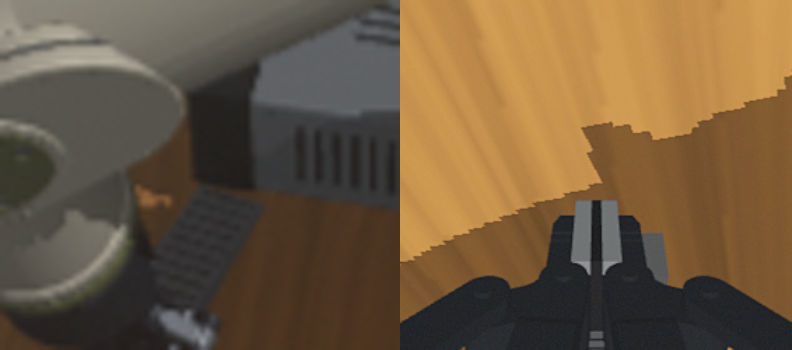

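The fingers now stand behind the heel. In the side crop the wedge nose is at (235,195) and nearing the guard; in the wrist crop the heel's right part shows at (655,250). I'll measure where the heel is relative to the tip.

Run:
```python
from h import *
c=manip.get_calibration('wrist');im,d=manip.camera('wrist');t=manip.get_obs()['position'];L=np.array([.971,-.2377,0])
for v in range(314,350,4):
    print(v,[ (lambda p:(round((p-t)@PUSH*1000,1),round((p-t)@L*1000,1),round(p[2]*1000,1)))(world('wrist',u,v,d[v,u],c)[0]) for u in (275,284,358,364,368,374)])
```

```text
314 [(np.float64(0.6), np.float64(-21.6), np.float64(1.8)), (np.float64(1.3), np.float64(-17.2), np.float64(1.1)), (np.float64(0.6), np.float64(19.9), np.float64(1.6)), (np.float64(1.2), np.float64(23.0), np.float64(1.2)), (np.float64(1.7), np.float64(25.1), np.float64(0.8)), (np.float64(0.8), np.float64(27.9), np.float64(1.5))]
318 [(np.float64(3.8), np.float64(-21.9), np.float64(1.7)), (np.float64(4.5), np.float64(-17.4), np.float64(1.1)), (np.float64(3.2), np.float64(20.0), np.float64(2.1)), (np.float64(3.0), np.float64(23.0), np.float64(2.2)), (np.float64(3.5), np.float64(25.1), np.float64(1.8)), (np.float64(3.2), np.float64(28.1), np.float64(2.1))]
322 [(np.float64(7.8), np.float64(-22.2), np.float64(1.1)), (np.float64(7.4), np.float64(-17.6), np.float64(1.4)), (np.float64(2.0), np.float64(19.6), np.float64(5.5)), (np.float64(2.5), np.float64(22.7), np.float64(5.1)), (np.float64(7.1), np.float64(25.5), np.float64(1.6)), (np.float64(7.5), np.float64(28.6), np.float64(1.3))]
326 [(np.float64(11.4), np.float64(-22.6), np.float64(0.9)), (np.float64(10.8), np.float64(-17.8), np.float
[... 1216 characters left out ...]
), np.float64(1.3))]
342 [(np.float64(25.7), np.float64(-23.7), np.float64(0.8)), (np.float64(-33.0), np.float64(-11.7), np.float64(40.9)), (np.float64(2.5), np.float64(18.7), np.float64(16.6)), (np.float64(3.5), np.float64(21.7), np.float64(16.0)), (np.float64(2.3), np.float64(23.4), np.float64(16.7)), (np.float64(24.6), np.float64(30.3), np.float64(1.5))]
346 [(np.float64(27.1), np.float64(-23.7), np.float64(2.4)), (np.float64(-33.7), np.float64(-11.5), np.float64(43.0)), (np.float64(-34.4), np.float64(13.7), np.float64(43.4)), (np.float64(2.3), np.float64(21.3), np.float64(18.9)), (np.float64(3.3), np.float64(23.3), np.float64(18.2)), (np.float64(28.6), np.float64(30.8), np.float64(1.3))]
```

The heel plane is 2.8 mm ahead of the TCP and the wedge has moved 20 mm, heading unchanged. The fingers are well in line with the foot. I'll push on, then step with force checks.

```bash
python3 -m pendant '[[-0.05,0,0.018,0,0,0,-1],[-0.1,0,0.036,0,0,0,-1],[-0.16,0,0.058,0,0,0,-1],[-0.22,0,0.08,0,0,0,-1],[-0.28,0,0.102,0,0,0,-1],[-0.33,0,0.12,0,0,0,-1],[-0.38,0,0.138,0,0,0,-1],[-0.413,0,0.15,0,0,0,-1],[-0.413,0,0.15,0,0,0,-1],[-0.413,0,0.15,0,0,0,-1]]'; python3 f.py 3
python3 -m pendant '[[-0.01,0,0.004,0,0,0,-1],[-0.02,0,0.007,0,0,0,-1],[-0.03,0,0.011,0,0,0,-1],[-0.04,0,0.015,0,0,0,-1],[-0.05,0,0.018,0,0,0,-1],[-0.06,0,0.022,0,0,0,-1],[-0.07,0,0.026,0,0,0,-1],[-0.075,0,0.027,0,0,0,-1],[-0.075,0,0.027,0,0,0,-1],[-0.075,0,0.027,0,0,0,-1]]'|grep -E 'clock|force'; python3 f.py 4
```

```text
clock: 12.7
position: [0.6707, 0.1124, -0.0138]
ee_rot: [0.775, 0.608, -0.137, 0.107]
ft_force: [0.0, -0.4, 0.2]
grip_width: -0.0
grasp_force: 0.0
t 12.85 F [0.35 0.25 0.19] push 0.33 pos [ 0.6706  0.1124 -0.0138] along 39.3
clock: 14.1
ft_force: [-0.3, 0.2, -0.4]
grasp_force: 0.0
t 14.3 F [-0.24  0.12 -0.29] push 0.06 pos [ 0.6697  0.1085 -0.0138] along 43.4
```

```bash
echo "sys.exit(0 if -m@PUSH<1.0 else 1)" >> f.py
python3 -m pendant '[[-0.01,0,0.004,0,0,0,-1],[-0.02,0,0.007,0,0,0,-1],[-0.03,0,0.011,0,0,0,-1],[-0.04,0,0.015,0,0,0,-1],[-0.05,0,0.018,0,0,0,-1],[-0.06,0,0.022,0,0,0,-1],[-0.07,0,0.026,0,0,0,-1],[-0.075,0,0.027,0,0,0,-1],[-0.075,0,0.027,0,0,0,-1],[-0.075,0,0.027,0,0,0,-1]]'|grep ft_f; python3 f.py 4 && python3 -m pendant '[[-0.01,0,0.004,0,0,0,-1],[-0.02,0,0.007,0,0,0,-1],[-0.03,0,0.011,0,0,0,-1],[-0.04,0,0.015,0,0,0,-1],[-0.05,0,0.018,0,0,0,-1],[-0.06,0,0.022,0,0,0,-1],[-0.07,0,0.026,0,0,0,-1],[-0.075,0,0.027,0,0,0,-1],[-0.075,0,0.027,0,0,0,-1],[-0.075,0,0.027,0,0,0,-1]]'|grep ft_f && python3 f.py 4 && python3 -m pendant '[[-0.01,0,0.004,0,0,0,-1],[-0.02,0,0.007,0,0,0,-1],[-0.03,0,0.011,0,0,0,-1],[-0.04,0,0.015,0,0,0,-1],[-0.05,0,0.018,0,0,0,-1],[-0.06,0,0.022,0,0,0,-1],[-0.07,0,0.026,0,0,0,-1],[-0.075,0,0.027,0,0,0,-1],[-0.075,0,0.027,0,0,0,-1],[-0.075,0,0.027,0,0,0,-1]]'|grep ft_f && python3 f.py 4
```

```text
ft_force: [0.1, -0.5, 0.4]
t 15.75 F [ 0.2   0.38 -0.22] push 0.42 pos [ 0.6687  0.1046 -0.0138] along 47.4
ft_force: [0.3, 1.1, -0.6]
t 17.2 F [-0.25  0.31 -0.11] push 0.24 pos [ 0.6678  0.1007 -0.0138] along 51.4
ft_force: [0.0, 0.0, -0.4]
t 18.65 F [0.42 0.63 0.14] push 0.71 pos [ 0.6668  0.0968 -0.0138] along 55.3
```

```bash
python3 -m pendant '[[-0.01,0,0.004,0,0,0,-1],[-0.02,0,0.007,0,0,0,-1],[-0.03,0,0.011,0,0,0,-1],[-0.04,0,0.015,0,0,0,-1],[-0.05,0,0.018,0,0,0,-1],[-0.06,0,0.022,0,0,0,-1],[-0.07,0,0.026,0,0,0,-1],[-0.075,0,0.027,0,0,0,-1],[-0.075,0,0.027,0,0,0,-1],[-0.075,0,0.027,0,0,0,-1]]'|grep ft_f; python3 f.py 4 && python3 -m pendant '[[-0.01,0,0.004,0,0,0,-1],[-0.02,0,0.007,0,0,0,-1],[-0.03,0,0.011,0,0,0,-1],[-0.04,0,0.015,0,0,0,-1],[-0.05,0,0.018,0,0,0,-1],[-0.06,0,0.022,0,0,0,-1],[-0.07,0,0.026,0,0,0,-1],[-0.075,0,0.027,0,0,0,-1],[-0.075,0,0.027,0,0,0,-1],[-0.075,0,0.027,0,0,0,-1]]'|grep ft_f && python3 f.py 4 && python3 -m pendant '[[-0.01,0,0.004,0,0,0,-1],[-0.02,0,0.007,0,0,0,-1],[-0.03,0,0.011,0,0,0,-1],[-0.04,0,0.015,0,0,0,-1],[-0.05,0,0.018,0,0,0,-1],[-0.06,0,0.022,0,0,0,-1],[-0.07,0,0.026,0,0,0,-1],[-0.075,0,0.027,0,0,0,-1],[-0.075,0,0.027,0,0,0,-1],[-0.075,0,0.027,0,0,0,-1]]'|grep ft_f && python3 f.py 4
```

```text
ft_force: [0.0, 0.1, -0.4]
t 20.1 F [ 0.03  0.25 -0.49] push 0.25 pos [ 0.6659  0.093  -0.0138] along 59.3
ft_force: [0.2, 1.0, -0.2]
t 21.55 F [ 0.09  0.54 -0.2 ] push 0.54 pos [ 0.6649  0.0892 -0.0137] along 63.3
ft_force: [1.2, 2.7, -0.9]
t 23.0 F [ 0.45  2.6  -0.48] push 2.63 pos [ 0.664   0.0853 -0.0137] along 67.2
```

```bash
python3 f.py 6
python3 - <<'E'
from h import *
c=manip.get_calibration('wrist');im,d=manip.camera('wrist');t=manip.get_obs()['position'];L=np.array([.971,-.2377,0])
for v in (326,332,338):
    print(v,[ (lambda p:tuple(float(x) for x in(round((p-t)@PUSH*1000,1),round((p-t)@L*1000,1),round(p[2]*1000,1))))(world('wrist',u,v,d[v,u],c)[0]) for u in (275,284,358,364,368,374)])
E
```

```text
t 23.3 F [ 0.64  2.84 -0.41] push 2.91 pos [ 0.664   0.0852 -0.0137] along 67.3
326 [(11.4, -22.5, 1.1), (10.7, -17.8, 1.6), (1.2, 19.3, 8.7), (1.2, 22.2, 8.7), (1.9, 24.3, 8.1), (11.2, 29.0, 1.2)]
332 [(-134.9, 0.7, 110.7), (16.1, -18.1, 1.4), (1.6, 19.1, 11.8), (2.4, 22.1, 11.3), (2.0, 23.9, 11.6), (16.4, 29.6, 1.1)]
338 [(21.5, -23.3, 1.4), (-24.5, -12.9, 33.5), (1.8, 18.8, 15.1), (1.2, 21.6, 15.5), (1.7, 23.5, 15.2), (21.3, 30.0, 1.5)]
```

Seated with a steady 2.8 N or so, and the heel still flush. I'll back off horizontally, then rise.

```bash
python3 -m pendant '[[0.1,0,-0.036,0,0,0,-1],[0.3,0,-0.109,0,0,0,-1],[0.5,0,-0.182,0,0,0,-1],[0.7,0,-0.255,0,0,0,-1],[0.76,0,-0.3,0,0,0,-1],[0.55,0,-0.9,0,0,0,-1],[0.25,0,-1.7,0,0,0,-1],[0,0,-2.4,0,0,0,-1],[-0.2,0,-2.9,0,0,0,-1],[-0.27,0,-3.09,0,0,0,-1]]'
python3 - <<'E'
from h import *
for n in('top','side','wrist'):
    c=manip.get_calibration(n);im,d=manip.camera(n);v,u=np.mgrid[0:480,0:640];P=world(n,u,v,d,c).reshape(480,640,3)
    # guard: dark pixels with z .085-.1 near rear-left corner
    k=(np.hypot(P[...,0]-.65,P[...,1]-.01)<.05)&(P[...,2]>.085)&(P[...,2]<.105)&(d>0)
    kd=k&(im.max(2)<70);kg=k
    if kd.sum()>8:
        q=P[kd];print(n,'guard',kd.sum(),q.mean(0).round(4),cv2.minAreaRect(q[:,:2].astype(np.float32)*1000))
    k2=(P[...,2]>.078)&(P[...,2]<.105)&(np.hypot(P[...,0]-.56,P[...,1]+.08)<.17)
    q=P[k2]
    if len(q)>500: print(n,'gen',len(q),cv2.minAreaRect(q[:,:2].astype(np.float32)*1000),q[:,:2].max(0))
    for r in manip.find_in('corner_guard',n)[:1]:print(n,r)
    if n=='top':save('t2',cv2.resize(im[180:300,200:360],(800,600),interpolation=cv2.INTER_CUBIC))
    if n=='wrist':save('w5',im)
units([.643,.012,.12],rot(-PUSH))
E
```

```text
clock: 24.6
position: [0.6743, 0.1241, 0.1379]
ee_rot: [0.775, 0.608, -0.135, 0.108]
ft_force: [0.4, 0.4, -1.2]
grip_width: 0.003
grasp_force: 0.0
top guard 128 [0.6504 0.0111 0.0943] ((649.7257080078125, -5.127723693847656), (67.40312194824219, 34.70503616333008), 85.83988189697266)
top gen 5590 ((559.8953857421875, -79.80199432373047), (227.9593505859375, 207.94390869140625), 86.58070373535156) [0.66775685 0.03669445]
top {'box': [283.5, 208.7, 294.0, 220.7], 'p': 0.67}
side guard 189 [0.6333 0.012  0.0921] ((633.8970947265625, -4.9694061279296875), (64.60738372802734, 67.1051025390625), 87.90520477294922)
side gen 3947 ((559.94140625, -83.53419494628906), (232.75701904296875, 207.7425994873047), 86.46490478515625) [0.66770221 0.03691577]
side {'box': [279.0, 249.0, 293.9, 276.1], 'p': 0.57}
wrist guard 46 [0.6103 0.0243 0.0879] ((608.4714965820312, 22.509521484375), (19.791547775268555, 11.711134910583496), 28.899255752563477)
wrist gen 4838 ((553.9539184570312, -48.99041748046875), (161.60203552246094, 161.60787963867188), 85.59797668457031) [0.63514962 0.03648347]
wrist {'box': [308.1, 274.8, 346.6, 303.0], 'p': 0.61}
shift [-2.08  -0.047  1.07 ] turn [-0.013  2.509  0.003]
```

View pics/t2.png

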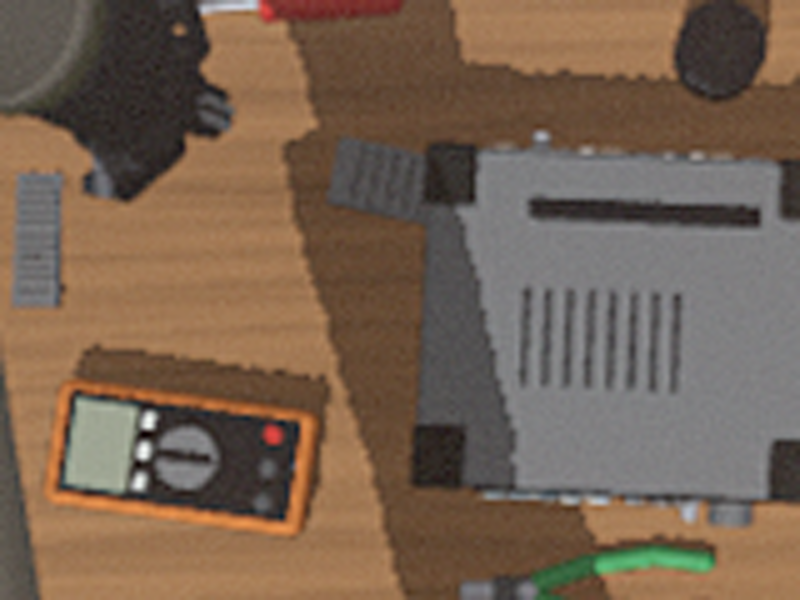

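The top crop shows the wedge half under the case at (375,180) with its heel outside. The guard is at (451,173), and the generator's rectangle is unchanged. Now I'll stand upright over the guard.

```bash
python3 -m pendant '[[-0.4,0.02,0,0,0.4,0,-1],[-0.9,0.05,0.1,0,0.9,0,-1],[-1.4,0.1,0.3,0,1.5,0,-1],[-1.8,0.1,0.5,0,2,0,-1],[-2.02,0.1,0.85,0,2.5,0,-1],[-1.95,0.1,1.2,0,2.5,0,-1],[-1.87,0.1,1.5,0,2.5,0,-1],[-1.81,0.1,1.67,0,2.5,0,-1],[-1.81,0.1,1.67,0,2.5,0,-1],[-1.81,0.1,1.67,0,2.5,0,-1]]'
python3 f.py 4; python3 tip.py
python3 - <<'E'
from h import *
c=manip.get_calibration('top');D=(c['xyz'][2]-.095);print('guard',world('top',290.2,214.7,1.2395).round(4))
units([.651,.0125,.072],rot(-PUSH))
E
```

```text
clock: 26.15
position: [0.6518, 0.0133, 0.089]
ee_rot: [0.786, 0.618, 0.0, 0.0]
ft_force: [0.1, 0.4, 0.1]
grip_width: 0.002
grasp_force: 0.0
t 26.35 F [0.09 0.23 0.01] push 0.25 pos [0.6517 0.0128 0.0891] along 140.5
pos [0.6517 0.0128 0.0891] finger-end tool z [78.9 79.  79.  79.2 79.7] world z min [0.0093 0.0099 0.01   0.0101 0.0102]
heel-top pts 129 [0.6548 0.0245 0.0257]
guard [[0.6501 0.0114 0.1017]]
shift [-0.009 -0.011  0.34 ] turn [ 0.004 -0.002  0.002]
```

```bash
python3 -m pendant '[[0,0,0.06,0,0,0,-1],[0,0,0.12,0,0,0,-1],[0,0,0.18,0,0,0,-1],[0,0,0.23,0,0,0,-1],[0,0,0.27,0,0,0,-1],[0,0,0.29,0,0,0,-1],[0,0,0.3,0,0,0,-1],[0,0,0.3,0,0,0,-1],[0,0,0.3,0,0,0,-1],[0,0,0.3,0,0,0,-1]]' | grep ft_; python3 f.py 3
python3 -m pendant '[[0,0,0.01,0,0,0,-1],[0,0,0.02,0,0,0,-1],[0,0,0.03,0,0,0,-1],[0,0,0.04,0,0,0,-1],[0,0,0.04,0,0,0,-1],[0,0,0.04,0,0,0,-1],[0,0,0.04,0,0,0,-1],[0,0,0.04,0,0,0,-1],[0,0,0.04,0,0,0,-1],[0,0,0.04,0,0,0,-1]]' | grep ft_; python3 f.py 3
```

```text
ft_force: [-5.1, 0.7, 13.0]
t 27.8 F [-5.74 -0.08 13.36] push -1.44 pos [0.6518 0.0128 0.0753] along 140.5
ft_force: [-10.1, 0.3, 25.1]
t 29.2 F [-9.87  0.45 25.02] push -1.91 pos [0.6523 0.013  0.0749] along 140.3
```

That second step pressed too hard (25 N). I'll release at once, check that nothing moved, and do a clean press.

```bash
python3 -m pendant '[[0,0,-0.04,0,0,0,-1],[0,0,-0.1,0,0,0,-1],[0,0,-0.15,0,0,0,-1],[0,0,-0.15,0,0,0,-1],[0,0,-0.15,0,0,0,-1],[0,0,-0.15,0,0,0,-1],[0,0,-0.15,0,0,0,-1],[0,0,-0.15,0,0,0,-1],[0,0,-0.15,0,0,0,-1],[0,0,-0.15,0,0,0,-1]]' | grep -E 'ft_|pos'; python3 f.py 3
python3 - <<'E'
from h import *
for n in('top',):
    im,d=manip.camera(n);v,u=np.mgrid[0:480,0:640];P=world(n,u,v,d).reshape(480,640,3)
    k2=(P[...,2]>.078)&(P[...,2]<.105)&(np.hypot(P[...,0]-.56,P[...,1]+.08)<.17)
    q=P[k2];print(n,'gen',len(q),cv2.minAreaRect(q[:,:2].astype(np.float32)*1000))
im,d=manip.camera('side');save('s4',cv2.resize(im[220:320,240:373],(798,600),interpolation=cv2.INTER_CUBIC))
P=world('side',u,v,d).reshape(480,640,3)
k=(abs(P[...,2]-.01)<.008)&(np.hypot(P[...,0]-.665,P[...,1]-.08)<.05)&(im.astype(int).max(2)-im.min(2)<25);q=P[k];print(len(q),q[:,1].max(),cv2.minAreaRect(q[:,:2].astype(np.float32)*1000))
E
```

```text
position: [0.6514, 0.0127, 0.0791]
ft_force: [0.1, -0.6, 0.1]
t 30.6 F [ 0.27 -0.05 -0.06] push 0.02 pos [0.6514 0.0127 0.0791] along 140.7
top gen 4325 ((560.7617797851562, -106.8555908203125), (176.63905334472656, 211.70211791992188), 85.84950256347656)
231 0.0863289780379709 ((660.534423828125, 57.78388977050781), (51.71885299682617, 40.38980484008789), 77.18663024902344)
```

View pics/s4.png

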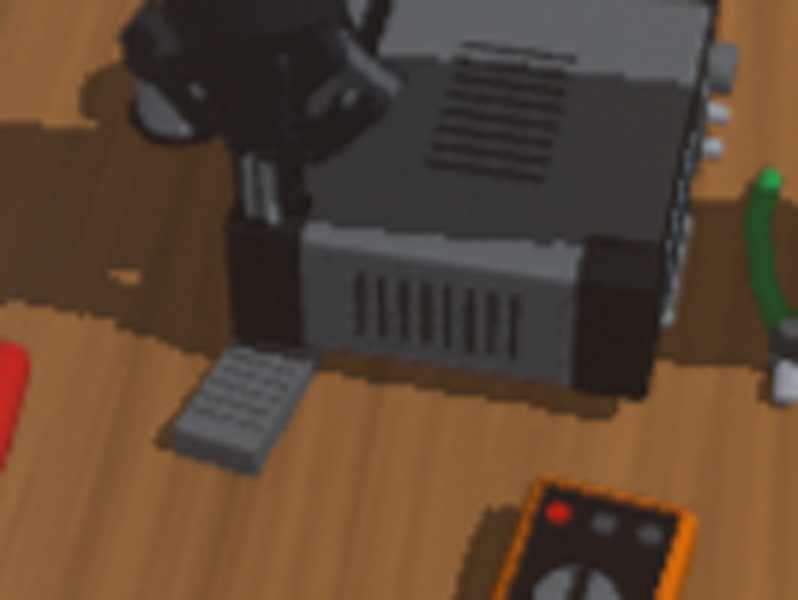

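The side crop shows the wedge straight under the corner and the generator not visibly moved. Contact starts at a commanded z of about 0.0764 and stiffness is about 6 N/mm, so I'll press to about 10 N.

```bash
python3 -m pendant '[[0,0,0.03,0,0,0,-1],[0,0,0.055,0,0,0,-1],[0,0,0.065,0,0,0,-1],[0,-0.003,0.075,0,0,0,-1],[0,-0.006,0.085,0,0,0,-1],[0,-0.01,0.097,0,0,0,-1],[0,-0.01,0.097,0,0,0,-1],[0,-0.01,0.097,0,0,0,-1],[0,-0.01,0.097,0,0,0,-1],[0,-0.01,0.097,0,0,0,-1]]' | grep -E 'ft_|pos'; python3 f.py 6
```

```text
position: [0.6516, 0.0129, 0.0755]
ft_force: [-3.1, -0.2, 9.9]
t 32.25 F [-2.69  0.25  9.45] push -0.4 pos [0.6516 0.0128 0.0755] along 140.5
```

Pressed at 9.5 N and steady: it holds. Letting go, straight up and clear.

```bash
python3 -m pendant '[[0,0.01,-0.03,0,0,0,-1],[0,0.01,-0.1,0,0,0,-1],[0,0.01,-0.3,0,0,0,-1],[0,0.01,-0.7,0,0,0,-1],[0.2,0.01,-1.3,0,0,0,-1],[0.7,0.01,-1.9,0,0,0,-1],[1.4,0.01,-2.4,0,0,0,-1],[2.2,0.01,-2.6,0,0,0,-1],[3,0.01,-2.6,0,0,0,-1],[3.2,0.01,-2.6,0,0,0,-1]]' | grep -E 'ft_|pos'
python3 - <<'E'
from h import *
im,d=manip.camera('top');v,u=np.mgrid[0:480,0:640];P=world('top',u,v,d).reshape(480,640,3)
k2=(P[...,2]>.078)&(P[...,2]<.105)&(np.hypot(P[...,0]-.56,P[...,1]+.08)<.17)
q=P[k2];print('gen',len(q),cv2.minAreaRect(q[:,:2].astype(np.float32)*1000))
A=np.c_[q[:,:2],np.ones(len(q))];print('tilt',np.linalg.lstsq(A,q[:,2],rcond=None)[0][:2])
P0=world('top',u,v,np.load('top_d.npy')).reshape(480,640,3);k0=(P0[...,2]>.078)&(P0[...,2]<.105)&(np.hypot(P0[...,0]-.56,P0[...,1]+.08)<.17);q=P0[k0]
A=np.c_[q[:,:2],np.ones(len(q))];print('tilt0',np.linalg.lstsq(A,q[:,2],rcond=None)[0][:2])
im,d=manip.camera('side')
P=world('side',u,v,d).reshape(480,640,3)
k=(abs(P[...,2]-.01)<.008)&(np.hypot(P[...,0]-.665,P[...,1]-.08)<.05)&(im.astype(int).max(2)-im.min(2)<25);q=P[k];print(len(q),q[:,1].max())
E
```

```text
position: [0.6894, 0.172, 0.2053]
ft_force: [0.5, -0.1, -0.5]
gen 5594 ((562.2930908203125, -79.64794921875), (227.98304748535156, 213.0111541748047), 86.58679962158203)
tilt [0.00577494 0.00151655]
tilt0 [ 0.00395934 -0.00069956]
228 0.0863117451234614
```

```bash
python3 -c "
from workcell import manip
print(manip.get_obs()['clock'],manip.hand_in())"
```

```text
the job is handed in; nothing more can be done
33.6 None
```

I handed the job in at 33.6 s: the wedge is seated under the stub foot at about 2.8 N, and the guard was pressed at 9.5 N, held and let go. An earlier press on the guard overshot the 15 N limit, reaching about 25 N. The last top view hinted at a generator shift or tilt too small to tell from camera error, and I did not check it further.

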